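# Jack up the balance slab off its rubber feet and hold it

### The job

The granite balance slab must come up off the two rubber feet beside its yellow lifting lug so that a colleague can change them: lay the loose round pad in the saddle cup of the small red lever jack and press it down level, slide the jack until the saddle stands under the middle of the marked lug, and pump the handle with full strokes until the lug is held up by 6 mm or more and that edge of the slab is clear of both feet. The jack has no catch and sinks back under load, so finish with the handle still held down and the slab up, and keep it so. Keep your hand off the slab, and do not shift it or the balance standing on it.

Things in the scene. Friction and masses are not known exactly. Their poses are not given: they have to be found in the camera images.
- slab: Dark grey granite slab, 220 x 180 x 32 mm, about 3.5 kg, loose on four black rubber feet 66 mm high. Origin: centre of its underside, 66 mm above the worktop. +y points to the edge that bears the yellow lug, x runs along that edge. The lug, a plate 60 mm wide (x) and 8 mm thick, stands out 70 mm from the middle of that edge, underside 90.5 mm up. Slab and balance top out at 120 mm.
- lift_point (a point): Marked lift point, on the UNDERSIDE of the yellow lug straight below the black ring-and-dot mark on its top: 130 mm from the slab's centre along its +y axis, 40 mm out from the slab's edge, 30 mm in from the lug's free end. 90.5 mm above the worktop at rest; a full stroke under load holds it 8 to 11 mm up.
- foot_near_a: One of the two black rubber feet beside the lug (46 mm dia, 66 mm high, fixed), at slab x = -78, y = +65 mm. Origin: centre of its underside on the worktop.
- foot_near_b: The other black rubber foot beside the lug, at slab x = +78, y = +65 mm. Origin: centre of its underside on the worktop.
- balance: Pale lilac flat balance, 198 x 146 x 19 mm, standing loose on the slab. Origin: centre of its underside.
- jack: Small red lever jack, 0.8 kg, loose; its base plate, 270 x 72 x 8 mm, slides. Origin: on the worktop, on the centre line. +x: from handle end to saddle end. Base from x = -130 to +140 mm, saddle axis at +110, handle hinge at +47, 30 mm up. Two red side plates (45 mm over both, x = -65 to +75, 56 mm high) are held from above; the 8 mm wide handle bar runs between them and rises behind.
- jack_grip (a point): Point on the jack's centre line between the black rubber patches on the red side plates (45 mm apart outside), 38 mm above the worktop, 120 mm behind the saddle's axis: take the jack here from above, fingers closing along the jack's y axis.
- saddle (a point): Centre of the floor of the jack's saddle, a round dark steel cup with 44 mm bore, 49 mm outside and a rim 3.5 mm high; 66.5 mm above the worktop when the ram is down, and it rises with the ram. It starts well away from the lug. It is 13 mm below the top of a seated pad.
- ram (a joint): Rise of the jack's ram and saddle, m: 0 down, 0.028 top. A toothed ram: with no load it stays where it is pumped to (6.5 N friction); under the slab's load (12 to 20 N) it sinks back as soon as the handle rises. It meets the lug, pad seated, at about 0.011; held at 0.017 or more the lug is 6 mm or more up.
- pump_handle (a joint): Handle angle, rad: 0 up (a spring returns it in 0.3 s), 0.38 fully down, at a firm stop. A full stroke raises the ram 7 to 14 mm: a pawl takes the next tooth on the way down and slips back on the upstroke. With the pad seated the ram rises 8 to 11 mm before it meets the lug, so two or three full strokes bring the lug 8 to 11 mm up. 5 to 10 N at the grip under load, 3 N without.
- handle_press (a point): Where to press: top of the black round grip (18 mm dia, along the jack's x axis) of the pump handle, 162 mm from its hinge. With the handle up it is at jack x = -103 mm, 98 mm above the worktop; fully down at jack x = -115 mm, 39 mm above the worktop. From the saddle's axis it is 213 to 225 mm.
- saddle_pad: Loose black round jack pad, steel-backed rubber, 41 mm dia, 13 mm high, 0.11 kg, lower edge bevelled 3 mm, lying flat on the worktop. Origin: centre of its underside.
There are look-alikes about, which are no part of the job. Several things look just like the saddle_pad: the one meant starts farthest to the robot's right.

How it is judged:
By the outcome, as a careful person would: the job done as asked, in the order asked, and still so for the second after the job is handed in, while the arm keeps its last pose, push and grip.
It also fails if it takes over 64 s, if anything falls off the work surface, if the arm or the gripper's body presses on something with over 40 N, if the wrist force passes 120 N, or if a joint passes its speed limit or range.

### The arm

A 7-joint arm with a two-finger parallel gripper is mounted at the origin on a cart in front of the work surface, level with it; the furniture and walls round the work are solid. World frame = base frame: x ahead of the robot, y to its left, z up, the work surface at z = 0. Lengths are in m, angles in rad, forces in N, time in s.
With the tool pointing down it reaches from about 0.4 to 0.875 m from the base axis. Payload 19.3 kg.
Tool frame: the origin (TCP) lies on the mounting face of the last link; the fingertips stand 173 mm ahead of it and the grasp point (between the pads) lies 155 mm ahead of it; z points along the fingers, y is the line along which they close (so a half turn about z gives the same grasp; the last joint's range is limited). The gripper opens to 85 mm and grips with 20 to 120 N. Pads are 22 mm wide; open, the fingers measure 114 mm over their backs; the gripper's body (76 mm by 85 mm) begins 54 mm behind the grasp point. The pads swing forward as they close: fully open they stand 13 mm farther back than shut.
Start: joints at [-0.07, 0.521, -0.036, 1.599, 0.021, 1.021, -0.113], TCP at [0.625, -0, 0.405] pointing down, gripper open.
Joint ranges: [-2.91, 2.91], [-0.3, 2.13], [-1.5, 1.42], [0.17, 2.43], [-1.26, 4.41], [0.16, 1.93], [-2.52, 2.52]. Speed limits (rad/s): [1.89, 1.89, 2.39, 2.39, 3.01, 3.01, 3.01].

### API

Orientations are given as [roll, pitch, yaw] about the fixed x, y, z axes, in that order (R = Rz(yaw) Ry(pitch) Rx(roll)).
In Python, from workcell import bot, vision gives the robot as it stands.
- The arm moves only by the shell command python3 -m creep 'ROWS' [FORCE]. ROWS is JSON, a list that holds one entry, the list of rows, each a list of 7 numbers: the opening, from -1 (shut) to 1 (fully open), then the shift along the tool's x, y, z in cm, then the turn, a rotation vector about the tool's x, y, z in rad. In form: [[[grip, tx, ty, tz, rx, ry, rz], ...]]. A call has 1 to 12 rows; each row shifts and turns the commanded pose from where the row before left it, along the tool's axes as they then stand; what a row does not reach is not made up. A row lasts 1/8 s, in which the tool goes at most 62.5 mm and 10.7 degrees, less where a joint would pass 70% of its speed; a pose out of reach is approached as far as the arm can. A call with a gripper value outside its range is refused whole. The fingers move at their own pace and stop on an object; FORCE is the grip in N (left out, the last holds). Time passes only in rows, so rows that do not move let the fingers close. It gives the time, the measured TCP pose, the force, the opening and the grip force at its end, in the units of the state.
- bot.observe(): the state, without advancing time (a new reading comes with each control period).
- vision.grab_frame(name): name is "scene" or "side" or "wrist"; returns a dict with "image" (384x512x3 uint8, blue, green, red), "depth" (384x512 float32, m along the optical axis (not along the pixel's ray), 0 where there is no reading), "fovy" (degrees; the focal length in pixels is half the picture's height over the tangent of half this angle, whatever the lens; pixels are square), "cx", "cy" (the principal point, pixels), "cam_to_world" (4x4, takes a point from camera to world coordinates); the wrist camera has in their place "tool_from_camera" (4x4, takes a point from camera to tool coordinates, whose origin is the TCP and whose axes are the flange's). Camera axes: x right, y down, z forward; pixel columns grow to the right and rows downward; lengths in m; the calibration is good to about 2 mm. The wrist camera is an equidistant fisheye: a pixel r from the principal point sees the ray r / f radians off the axis. A picture is of the moment at which its call begins: read the wrist's pose just before it.
- bot.job_done(): hands the job in; it is judged then, once.
The state is a dict: "clock": time; "qpos": joint angles; "qd": joint speeds; "joint_efforts": joint torques, N m; "position": TCP position; "tool_rot": TCP orientation; "force": force on the tool from outside, world axes, zero at the start; "moment": the same for the moment, N m; "grip_width": finger opening in m; "finger_force": force on a finger pad.
Only numpy, scipy, OpenCV 4.12 (cv2) and the standard library are available. Lean on these libraries where they do the work, as an engineer would, in place of code of your own. Each camera call takes 0.05 s, during which the arm holds its last target. There are 200 camera calls.

## Working session

There is one attempt and no reset: what is moved stays moved. The work goes in short steps, Python scripts to look and compute and a shell command to move; the robot and the scene stay as the last step left them, time stands still between calls to the robot, and variables do not carry over. Pictures are saved under pics/ and viewed, at most 10 in all, crops included, and the job is handed in when it is done.

```bash
ls; mkdir -p pics; cat > h.py <<'E'
import numpy as np,cv2
from workcell import bot,vision
from scipy.spatial.transform import Rotation as R
def K(f): return f["image"].shape[0]/2/np.tan(np.radians(f["fovy"])/2)
def cloud(f):
    d=f["depth"];v,u=np.indices(d.shape);k=K(f)
    p=np.stack([(u-f["cx"])/k*d,(v-f["cy"])/k*d,d],-1);T=f["cam_to_world"]
    return p@T[:3,:3].T+T[:3,3]
def ray(f,u,v,T=None):
    k=K(f)
    if T is None:
        T=f["cam_to_world"];d=np.array([(u-f["cx"])/k,(v-f["cy"])/k,1])
    else:
        a=np.array([u-f["cx"],v-f["cy"]]);r=np.hypot(*a)+1e-9;t=r/k
        d=np.r_[a/r*np.sin(t),np.cos(t)]
    d=T[:3,:3]@d;return T[:3,3],d/np.linalg.norm(d)
def onz(f,u,v,z,T=None):
    o,d=ray(f,u,v,T);return o+d*(z-o[2])/d[2]
def wristT(s,f):
    T=np.eye(4);T[:3,:3]=R.from_euler("xyz",s["tool_rot"]).as_matrix();T[:3,3]=s["position"];return T@f["tool_from_camera"]
E
python3 - <<'E'
from h import *
import pickle
s=bot.observe();print(s)
fs={n:vision.grab_frame(n) for n in("scene","side","wrist")}
pickle.dump((s,fs),open("f0.pkl","wb"))
for n,f in fs.items():
    cv2.imwrite(f"pics/{n}0.png",f["image"]);print(n,f["fovy"],f["cx"],f["cy"],(f["depth"]>0).mean())
    if n!="wrist":print(f["cam_to_world"].round(3))
    else: print(f["tool_from_camera"].round(3))
a=np.hstack([cv2.resize(fs[n]["image"],(400,300)) for n in("scene","side")]);
E
```

```text
pics
{'clock': 0.0, 'qpos': array([-0.07019179,  0.52202082, -0.03633037,  1.59996245,  0.02122863,
        1.0211074 , -0.11281393]), 'qd': array([ 0.00037195,  0.00039989, -0.0003347 ,  0.00078217, -0.00031579,
        0.00106681,  0.00082262]), 'joint_efforts': array([-4.24098413e-03, -9.27110124e+01,  1.97758444e+00, -3.69928443e+01,
        1.76317629e-02,  8.19846697e-03, -6.58496788e-05]), 'position': array([ 6.24873970e-01, -2.91974883e-05,  4.04137669e-01]), 'tool_rot': array([-3.14048504e+00,  1.01475581e-04,  1.57078099e+00]), 'force': array([ 0.00853323, -0.07176269, -0.08268489]), 'moment': array([-0.00413769,  0.01593999,  0.02680441]), 'finger_force': 0.0, 'grip_width': 0.08547555113167965}
scene 49.84048384359339 255.2842373881531 189.84998629817449 0.9959767659505209
[[-0.468 -0.605  0.644 -0.023]
 [-0.884  0.315 -0.346  0.323]
 [ 0.007 -0.731 -0.683  0.716]
 [ 0.     0.     0.     1.   ]]
side 55.002386475936724 253.79785271345423 193.83703821900016 0.9958902994791666
[[-0.925 -0.206  0.32   0.238]
 [-0.381  0.538 -0.752  0.751]
 [-0.017 -0.817 -0.576  0.638]
 [ 0.     0.     0.     1.   ]]
wrist 65.70646984690485 261.6600647070679 190.88902007359167 0.9921366373697916
[[-0.001 -0.959 -0.282  0.072]
 [ 1.    -0.    -0.001 -0.001]
 [ 0.001 -0.282  0.959  0.031]
 [ 0.     0.     0.     1.   ]]
```

View pics/scene0.png

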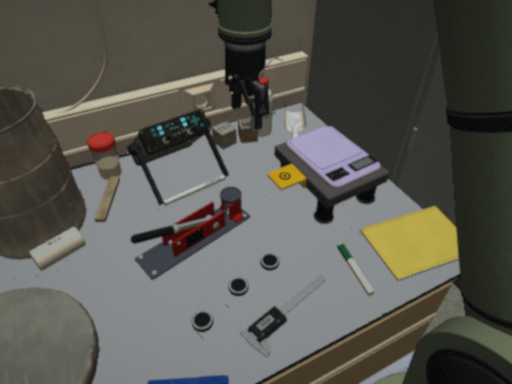

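View pics/side0.png

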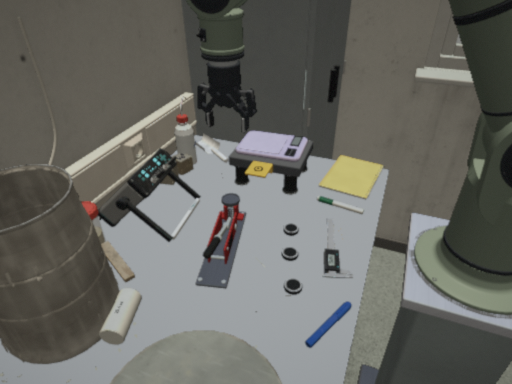

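Scene view: three look-alike pads at (270,261), (238,286) and (203,320). The jack runs from (150,260) to the cup at (231,196). The lug mark is at (287,176). In the side view the pads are at (291,229), (290,253) and (293,286), the cup at (231,200) and the lug at (259,169). Next I measure them all.

```bash
python3 - <<'E'
from h import *
import pickle
s,fs=pickle.load(open("f0.pkl","rb"))
sc,sd=fs["scene"],fs["side"]
def tri(p,q):
    o,d=ray(sc,*p);o2,d2=ray(sd,*q)
    t=np.linalg.lstsq(np.c_[d,-d2],o2-o,rcond=None)[0];a,b=o+d*t[0],o2+d2*t[1]
    return ((a+b)/2).round(4),round(np.linalg.norm(a-b),4)
# dark blobs for pads
def dark(f,uv,r=13,th=60):
    u,v=uv;g=f["image"][v-r:v+r+1,u-r:u+r+1].max(-1)
    n,l,st,c=cv2.connectedComponentsWithStats((g<th).astype(np.uint8))
    i=1+np.argmax(st[1:,4]);return c[i]+[u-r,v-r],st[i,4]
for a,b in(((270,261),(291,229)),((238,286),(290,253)),((203,320),(293,286))):
    p,na=dark(sc,a);q,nb=dark(sd,b);print("pad",p.round(1),na,q.round(1),nb,tri(p,q))
P={n:cloud(fs[n]) for n in("scene","side")}
for n in P:
    f=fs[n];hsv=cv2.cvtColor(f["image"],cv2.COLOR_BGR2HSV);H,S,V=cv2.split(hsv);p=P[n]
    yl=(H>15)&(H<35)&(S>120)&(p[...,2]>.07)&(p[...,2]<.12)
    q=p[yl];print(n,"lug",yl.sum(),np.median(q,0).round(4))
    r=cv2.minAreaRect(q[:,:2].astype(np.float32)*1000);print(r)
    red=((H<8)|(H>172))&(S>150)&(p[...,2]<.075)&(p[...,2]>.0)&(p[...,0]>.3)&(p[...,0]<.75)
    q=p[red];print("red",q.shape,np.median(q,0).round(4),cv2.minAreaRect(q[:,:2].astype(np.float32)*1000))
    li=(H>115)&(H<150)&(S>30)&(V>110)&(abs(p[...,2]-.117)<.006);q=p[li]
    print("lilac",len(q),cv2.minAreaRect(q[:,:2].astype(np.float32)*1000))
    sl=(abs(p[...,2]-.098)<.004)&(V<110)&(S<90)&(p[...,0]>.5);q=p[sl];print("slab",len(q),cv2.minAreaRect(q[:,:2].astype(np.float32)*1000))
    c=p[(185 if n=="scene" else 190):(212 if n=="scene" else 212),215:250].reshape(-1,3);c=c[(c[:,2]>.064)&(c[:,2]<.075)]
    print("cup",len(c),cv2.minEnclosingCircle(c[:,:2].astype(np.float32)*1000),np.percentile(c[:,2],[5,50,95]))
    # base plate top
    b=(abs(p[...,2]-.008)<.0035)&(V<130)&(abs(p[...,0]-.55)<.2);
    n_,l,st,cc=cv2.connectedComponentsWithStats(b.astype(np.uint8));i=1+np.argmax(st[1:,4]);print("base",st[i],cv2.minAreaRect(p[l==i][:,:2].astype(np.float32)*1000))
a=cv2.resize(sc["image"][150:350,130:330],(500,500),interpolation=2);b=cv2.resize(sd["image"][150:300,180:330],(300,300),interpolation=2)
o=np.zeros((500,800,3),np.uint8);o[:,:500]=a;o[:300,500:]=b;cv2.imwrite("pics/c1.png",o)
E
```

```text
pad [269.5 259.5] 109 [290.8 227.4] 48 (array([0.4378, 0.0397, 0.0115]), np.float64(0.0006))
pad [237.9 284.5] 130 [289.8 251.7] 66 (array([0.4128, 0.1264, 0.0117]), np.float64(0.0006))
pad [201.9 319.2] 163 [292.9 284.1] 94 (array([0.3757, 0.2197, 0.0116]), np.float64(0.0009))
scene lug 611 [ 0.5665 -0.0784  0.0988]
((584.480712890625, -76.82940673828125), (90.75321197509766, 72.72998046875), 1.9146196842193604)
red (1196, 3) [0.5705 0.1351 0.0374] ((581.99560546875, 131.8934326171875), (57.93783950805664, 194.55303955078125), 10.950586318969727)
lilac 2581 ((577.193603515625, -205.2224578857422), (194.42355346679688, 143.12098693847656), 4.1508469581604)
slab 1897 ((727.0325927734375, -7.618896484375), (477.4692077636719, 1040.243408203125), 2.548236131668091)
cup 304 ((601.4672241210938, 51.10283660888672), 25.839616775512695) [0.06650322 0.06954131 0.07342889]
base [ 135  208  116   71 1489] ((575.76513671875, 152.05966186523438), (74.1244125366211, 270.7316589355469), 13.876455307006836)
side lug 320 [ 0.5714 -0.0725  0.0997]
((580.3501586914062, -74.46695709228516), (74.00508117675781, 75.14952087402344), 4.677907466888428)
red (366, 3) [0.5822 0.1227 0.042 ] ((576.9307250976562, 133.7706298828125), (60.201866149902344, 184.61880493164062), 16.883005142211914)
lilac 300 ((581.9730224609375, -204.37759399414062), (191.497314453125, 141.4097900390625), 3.113795757293701)
slab 1379 ((733.27587890625, -228.45953369140625), (1597.95751953125, 466.0556640625), 89.97784423828125)
cup 198 ((602.9388427734375, 54.10431671142578), 25.46377182006836) [0.067014   0.07036594 0.0737246 ]
base [ 195  212   51   76 1058] ((577.09423828125, 155.7085418701172), (70.43122863769531, 268.99566650390625), 13.944822311401367)
```

View pics/c1.png

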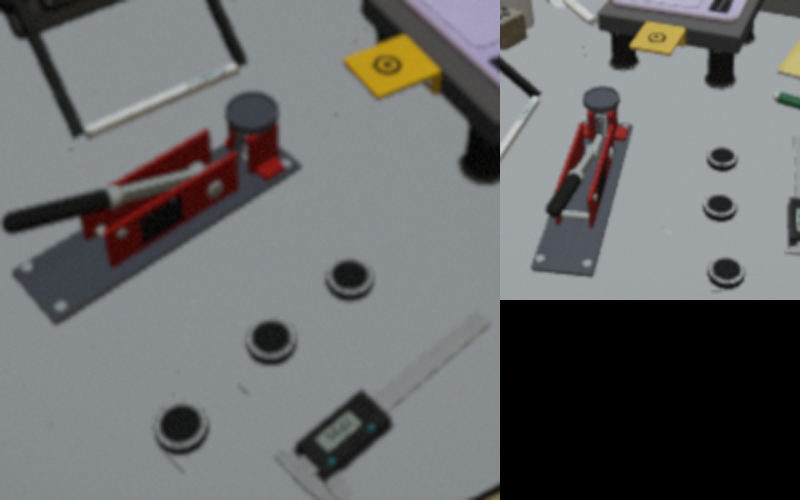

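Crop: the pad farthest right is scene pixel (270,261), which is world (0.438, 0.040) with its top about 12 mm up, so I take that one. The other two are at y = 0.126 and 0.220. The cup is empty. The jack heading is about -76°. I move above the pad and look with the wrist camera.

```bash
python3 -m creep '[[[0.4,1,-4.6,2.5,0,0,0],[0.4,1,-4.7,2.5,0,0,0],[0.4,1,-4.7,2.5,0,0,0],[0.4,1,-4.7,2.5,0,0,0],[0.4,0,0,0,0,0,0],[0.4,0,0,0,0,0,0]]]' 40
python3 - <<'E'
from h import *
import pickle
s0,fs=pickle.load(open("f0.pkl","rb"));s=bot.observe();f=vision.grab_frame("wrist");pickle.dump((s,f),open("f1.pkl","wb"))
f0=fs["wrist"];T0,T1=wristT(s0,f0),wristT(s,f)
print(s["position"],s["grip_width"],s["force"])
o=np.zeros((300,800,3),np.uint8);o[:,:400]=cv2.resize(f0["image"],(400,300));o[:,400:]=cv2.resize(f["image"],(400,300));cv2.imwrite("pics/w1.png",o)
E
```

```text
clock: 0.9
position: [0.4385, 0.0401, 0.305]
tool_rot: [3.141, -0.0, 1.571]
force: [0.2, 0.6, 0.8]
grip_width: 0.0601
finger_force: 0.0
[0.43853474 0.0400647  0.30495905] 0.06009726672716643 [0.24765257 0.64952651 0.7955145 ]
```

View pics/w1.png

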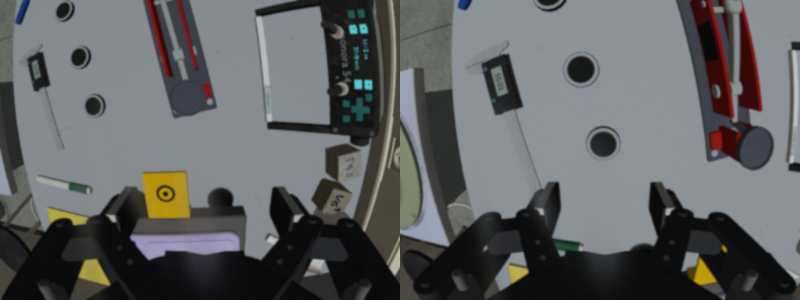

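```bash
cat >> h.py <<'E'
def wcloud(f,T):
    d=f["depth"];v,u=np.indices(d.shape);k=K(f);x=u-f["cx"];y=v-f["cy"];r=np.hypot(x,y)+1e-9
    t=np.tan(r/k)*d;p=np.stack([x/r*t,y/r*t,d],-1)
    return p@T[:3,:3].T+T[:3,3]
def tri2(a,b):
    o,d=a;o2,d2=b
    t=np.linalg.lstsq(np.c_[d,-d2],o2-o,rcond=None)[0];a,b=o+d*t[0],o2+d2*t[1]
    return ((a+b)/2).round(4),round(np.linalg.norm(a-b),4)
def blob(mask,uv,r):
    u,v=uv;m=np.zeros(mask.shape,np.uint8);m[max(0,v-r):v+r+1,max(0,u-r):u+r+1]=mask[max(0,v-r):v+r+1,max(0,u-r):u+r+1]
    n,l,st,c=cv2.connectedComponentsWithStats(m);i=1+np.argmax(st[1:,4])
    return l==i,c[i],st[i,4]
E
python3 - <<'E'
from h import *
import pickle
s0,fs=pickle.load(open("f0.pkl","rb"));s,f1=pickle.load(open("f1.pkl","rb"))
f0=fs["wrist"];T0,T1=wristT(s0,f0),wristT(s,f1);R0={};
for n,f,T,pad,cup in((0,f0,T0,(120,134),(239,125)),(1,f1,T1,(259,183),(456,188))):
    p=wcloud(f,T);V=f["image"].max(-1);H=cv2.cvtColor(f["image"],cv2.COLOR_BGR2HSV)
    m,c,a=blob(V<70,pad,26);c=np.array(cv2.minEnclosingCircle(np.argwhere(m)[:,::-1].astype(np.float32))[0]);print("pad",c,a,onz(f,*c,.013,T).round(4),"depth z",np.median(p[m][:,2]).round(4));R0["p",n]=ray(f,*c,T)
    m,c,a=blob((abs(p[...,2]-.069)<.006),cup,40);
    w=p[m];cc=cv2.minEnclosingCircle(w[:,:2].astype(np.float32)*1000)
    c=np.array(cv2.minEnclosingCircle(np.argwhere(m)[:,::-1].astype(np.float32))[0]);print("cup",c,a,onz(f,*c,.07,T).round(4),cc,np.percentile(w[:,2],[5,50,95]).round(4));R0["c",n]=ray(f,*c,T)
    y=(H[...,0]>15)&(H[...,0]<35)&(H[...,1]>120)&(abs(p[...,2]-.0985)<.012)
    if n==0:
        m,c,a=blob(y,(211,247),60);w=p[m];print("lug",a,cv2.minAreaRect(w[:,:2].astype(np.float32)*1000),w[:,2].mean())
        q=(abs(p[...,2]-.0985)<.012)&(H[...,1]>120);
        m,c,a=blob(V<110,(211,247),15);print("mark",c,a,onz(f,*c,.0985,T).round(4));R0["m",0]=ray(f,*c,T)
sc=fs["scene"];V=sc["image"].max(-1);m,c,a=blob(V<150,(287,176),7);print("mark scene",c,a,onz(sc,*c,.0985).round(4));R0["m",1]=ray(sc,*c)
sd=fs["side"];V=sd["image"].max(-1);m,c,a=blob(V<140,(259,169),6);print("mark side",c,a,onz(sd,*c,.0985).round(4));R0["m2"]=ray(sd,*c)
for k in"pcm":print(k,tri2(R0[k,0],R0[k,1]))
print(tri2(R0["m",0],R0["m2"]))
E
```

```text
pad [118.5 135.5] 330 [0.4361 0.0412 0.013 ] depth z 0.0133
cup [239.48387146 124.57661438] 1780 [0.6013 0.0525 0.07  ] ((601.0750122070312, 52.366451263427734), 24.55154800415039) [0.0674 0.0688 0.0723]
lug 3224 ((569.472900390625, -76.91398620605469), (64.87256622314453, 72.25555419921875), 3.0888025760650635) 0.0981514332349221
mark [211.84795322 246.64327485] 171 [ 0.5718 -0.0699  0.0985]
pad [259.85345459 184.17240906] 797 [0.4364 0.0412 0.013 ] depth z 0.0131
cup [454.06738281 189.50946045] 2166 [0.5985 0.0527 0.07  ] ((601.0588989257812, 52.39427185058594), 25.095396041870117) [0.0663 0.0687 0.0722]
mark scene [284.61971831 175.50704225] 71 [ 0.5717 -0.0722  0.0985]
mark side [261.33333333 168.5       ] 6 [ 0.5649 -0.0749  0.0985]
p (array([0.4364, 0.0413, 0.0135]), np.float64(0.0001))
c (array([0.601 , 0.0521, 0.0669]), np.float64(0.0004))
m (array([ 0.5716, -0.0712,  0.0983]), np.float64(0.002))
(array([ 0.5682, -0.0743,  0.0959]), np.float64(0.0077))
```

```bash
python3 -m creep '[[[0.4,0.1,-0.2,5,0,0,0],[0.4,0,0,4,0,0,0],[0.4,0,0,2.4,0,0,0],[0.4,0,0,1.4,0,0,0],[0.4,0,0,0,0,0,0],[-0.2,0,0,0,0,0,0],[-0.2,0,0,0,0,0,0],[-0.2,0,0,0,0,0,0],[-0.2,0,0,0,0,0,0]]]' 40
python3 - <<'E'
from h import *
s=bot.observe();print(s["position"],s["grip_width"],s["finger_force"],s["force"])
f=vision.grab_frame("scene");cv2.imwrite("pics/g1.png",cv2.resize(f["image"][170:300,210:340],(520,520)))
p=cloud(f);T=f["cam_to_world"]
E
```

```text
clock: 2.08
position: [0.4364, 0.041, 0.1778]
tool_rot: [3.14, -0.0, 1.571]
force: [-0.4, 0.0, 7.8]
grip_width: 0.0385
finger_force: 39.3
[0.43640418 0.04096092 0.17784834] 0.038515523012475184 39.30010199546814 [-0.35644852  0.03524853  7.81089207]
```

```bash
python3 -m creep '[[[-0.2,0,0,-2,0,0,0],[-0.2,0,0,-4,0,0,0],[-0.2,0,0,-4,0,0,0],[-0.2,0,0,0,0,0,0],[-0.2,0,0,0,0,0,0]]]'
python3 - <<'E'
from h import *
s=bot.observe();print(s["position"],s["grip_width"],s["finger_force"],s["force"])
f=vision.grab_frame("scene");g=vision.grab_frame("side")
# project grasp point
def proj(f,P):
    T=np.linalg.inv(f["cam_to_world"]);q=T[:3,:3]@P+T[:3,3];return (q[:2]/q[2]*K(f)+[f["cx"],f["cy"]]).astype(int)
o=[]
for F in(f,g):
    u,v=proj(F,s["position"]-[0,0,.165]);print(u,v);o.append(cv2.resize(F["image"][v-30:v+30,u-30:u+30],(400,400),interpolation=2))
cv2.imwrite("pics/g2.png",np.hstack(o))
E
```

```text
clock: 2.75
position: [0.4359, 0.0409, 0.277]
tool_rot: [3.141, -0.0, 1.571]
force: [-0.7, -0.1, -0.5]
grip_width: 0.0383
finger_force: 40.6
[0.43592353 0.04090809 0.27697728] 0.03826777497932559 40.63212990760803 [-0.7125186  -0.11837261 -0.52763234]
270 228
293 196
```

View pics/g2.png

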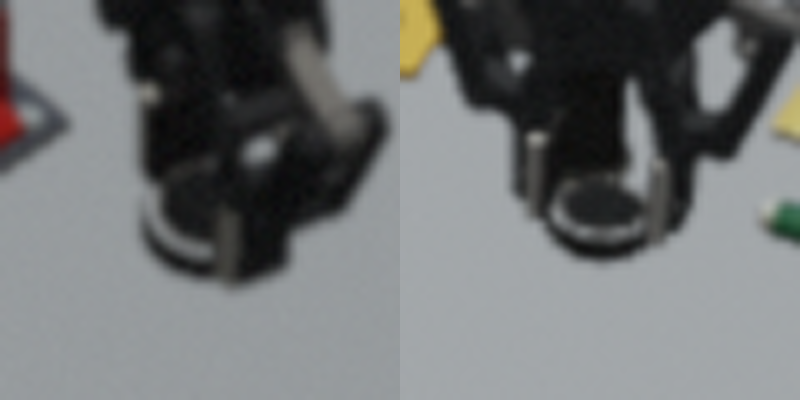

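The pad is held level, but the fingertips are flush with its underside and would land on the cup rim. I set it down and regrip about 5 mm higher.

```bash
python3 -m creep '[[[-0.2,0,0,5,0,0,0],[-0.2,0,0,3.5,0,0,0],[-0.2,0,0,1.3,0,0,0],[-0.2,0,0,0,0,0,0],[0.15,0,0,0,0,0,0],[0.15,0,0,0,0,0,0],[0.15,0,0,-0.5,0,0,0],[0.15,0,0,0,0,0,0],[-0.2,0,0,0,0,0,0],[-0.2,0,0,0,0,0,0],[-0.2,0,0,0,0,0,0]]]' 40
python3 -m creep '[[[-0.2,0,0,-2,0,0,0],[-0.2,0,0,-4,0,0,0],[-0.2,0,0,-4,0,0,0],[-0.2,0,0,0,0,0,0],[-0.2,0,0,0,0,0,0]]]' 40
python3 - <<'E'
from h import *
s=bot.observe();print(s["position"],s["grip_width"],s["finger_force"],s["force"])
f=vision.grab_frame("scene");g=vision.grab_frame("side");w=vision.grab_frame("wrist")
def proj(f,P):
    T=np.linalg.inv(f["cam_to_world"]);q=T[:3,:3]@P+T[:3,3];return (q[:2]/q[2]*K(f)+[f["cx"],f["cy"]]).astype(int)
o=[]
for F in(f,g):
    u,v=proj(F,s["position"]-[0,0,.165]);o.append(cv2.resize(F["image"][v-30:v+30,u-30:u+30],(300,300),interpolation=2))
i=w["image"][170:270,150:350];o.append(cv2.resize(i,(200,100)).repeat(3,0)[:300]) if 0 else None
cv2.imwrite("pics/g3.png",np.hstack(o));cv2.imwrite("pics/w3.png",w["image"])
E
```

```text
clock: 4.22
position: [0.436, 0.041, 0.1843]
tool_rot: [3.141, -0.0, 1.571]
force: [-4.8, 0.4, 26.4]
grip_width: 0.0346
finger_force: 14.2
clock: 4.85
position: [0.4359, 0.041, 0.2835]
tool_rot: [-3.142, 0.0, 1.571]
force: [-0.2, -0.2, -0.8]
grip_width: 0.0341
finger_force: 0.0
[0.43585589 0.04095126 0.28346173] 0.03410557430333802 0.0 [-0.23777775 -0.23992526 -0.80580968]
```

View pics/g3.png

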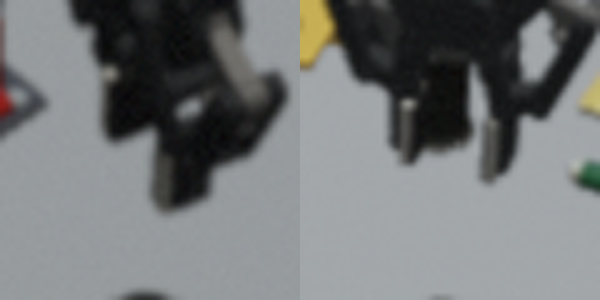

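The fingers now closed on top of the pad: contact at TCP z of 0.184 means the tips sit about 171 mm ahead. So the first grasp was already about 6 mm up the pad. I re-measure the pad and regrasp near 0.176.

```bash
python3 - <<'E'
from h import *
s=bot.observe();f=vision.grab_frame("wrist");T=wristT(s,f);V=f["image"].max(-1)
p=wcloud(f,T)
u0=np.argwhere((np.hypot(p[...,0]-.4364,p[...,1]-.0412)<.012)&(p[...,2]<.03));print(len(u0),u0.mean(0))
v,u=u0.mean(0).astype(int)
m,c,a=blob(V<70,(u,v),34);c=np.array(cv2.minEnclosingCircle(np.argwhere(m)[:,::-1].astype(np.float32))[0]);print(c,a,onz(f,*c,.013,T).round(4),np.percentile(p[m][:,2],[5,50,95]).round(4))
E
```

```text
614 [191.90390879 263.80456026]
[262.23529053 192.        ] 934 [0.4351 0.0412 0.013 ] [0.0121 0.0131 0.0142]
```

```bash
python3 -m creep '[[[0.4,0,0,3,0,0,0],[0.4,0,0,3,0,0,0],[0.4,0,0,3,0,0,0],[0.4,0,0,1.8,0,0,0],[0.4,0,0,0,0,0,0],[-0.2,0,0,0,0,0,0],[-0.2,0,0,0,0,0,0],[-0.2,0,0,0,0,0,0],[-0.2,0,0,0,0,0,0]]]' 40
python3 -m creep '[[[-0.2,0,0,-2,0,0,0],[-0.2,0,0,-4,0,0,0],[-0.2,0,0,-5,0,0,0],[-0.2,0,0,0,0,0,0],[-0.2,0,0,0,0,0,0]]]' 40
python3 - <<'E'
from h import *
s=bot.observe();f=vision.grab_frame("wrist");T=wristT(s,f);V=f["image"].max(-1)
p=wcloud(f,T);print(s["position"])
print("pad seen", proj if 0 else "")
m=(np.hypot(p[...,0]-s["position"][0],p[...,1]-s["position"][1])<.03)&(abs(p[...,2]-(s["position"][2]-.1755)-.013)<.004)
print(m.sum(),p[m].mean(0))
q=p[m];print(cv2.minEnclosingCircle(q[:,:2].astype(np.float32)*1000), np.percentile(q[:,2],[5,50,95]))
cv2.imwrite("pics/w4.png",f["image"])
E
```

```text
clock: 6.18
position: [0.4361, 0.041, 0.1764]
tool_rot: [3.141, -0.0, 1.571]
force: [-2.8, 0.9, 9.0]
grip_width: 0.0386
finger_force: 40.7
clock: 6.8
position: [0.4359, 0.0409, 0.2857]
tool_rot: [3.141, -0.0, 1.571]
force: [-0.6, -0.2, -0.9]
grip_width: 0.0387
finger_force: 40.7
[0.4358695  0.04090813 0.28572777]
pad seen 
3693 [0.43535462 0.0434577  0.12238365]
((435.8421630859375, 47.72589111328125), 29.175493240356445) [0.12070378 0.12236121 0.12394721]
```

```bash
python3 - <<'E'
from h import *
s=bot.observe();w=cv2.imread("pics/w4.png")
f=vision.grab_frame("wrist");T=wristT(s,f);z=s["position"][2]-.1755+.013
g=cv2.cvtColor(f["image"],cv2.COLOR_BGR2GRAY)
p=wcloud(f,T)
# project expected pad centre pixel by inverse search
uu=[(np.hypot(*(onz(f,u,v,z,T)[:2]-s["position"][:2]))) for v in range(150,300) for u in range(230,300)]
i=int(np.argmin(uu));print("expected",230+i%70,150+i//70)
v=150+i//70;u=230+i%70
cv2.imwrite("pics/c5.png",cv2.resize(f["image"][v-70:v+70,u-80:u+80],(640,560),interpolation=2))
sc=vision.grab_frame("scene");pc=cloud(sc);
E
```

```text
expected 263 254
```

View pics/c5.png

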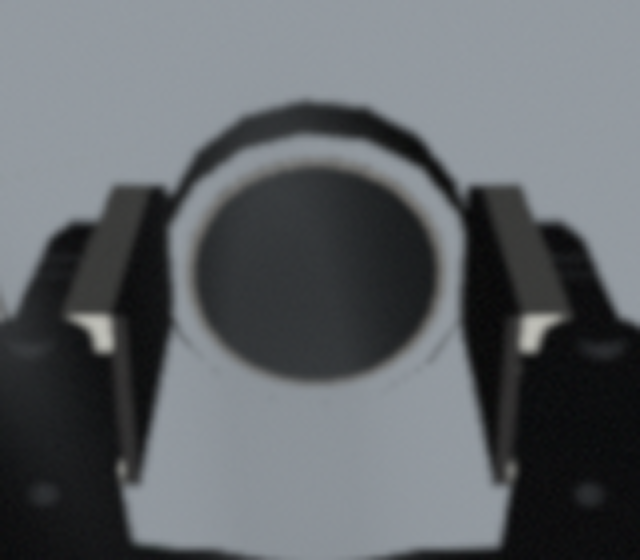

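Wrist crop: the pad is held level and centred between the jaws, with its disc centre at pixel (262.2, 252.3). I work out the shift to the cup in the same camera's terms.

```bash
python3 - <<'E'
from h import *
s=bot.observe();f=vision.grab_frame("wrist");T=wristT(s,f)
for u,v in((262.2,252.3),):
    P=onz(f,u,v,s["position"][2]-.1755+.013,T);print(P,P-s["position"]);d=np.array([.60105,.05235])-P[:2];print("d",d*100,"TCP target",s["position"][:2]+d)
E
```

```text
[0.43505829 0.04185353 0.1223175 ] [-0.00065971  0.0008902  -0.1625    ]
d [16.59917103  1.04964676] TCP target [0.60170971 0.0514598 ]
```

```bash
python3 -m creep '[[[-0.2,0.25,2.5,0,0,0,0],[-0.2,0.25,4.6,0,0,0,0],[-0.2,0.25,4.6,0,0,0,0],[-0.2,0.25,3.4,0,0,0,0],[-0.2,0.05,1.5,0,0,0,0],[-0.2,0,0,1.5,0,0,0],[-0.2,0,0,1.5,0,0,0],[-0.2,0,0,0.7,0,0,0],[-0.2,0,0,0,0,0,0],[-0.2,0,0,0,0,0,0]]]' 40
```

```text
clock: 8.25
position: [0.602, 0.0515, 0.2491]
tool_rot: [3.141, -0.0, 1.571]
force: [-0.2, 0.3, -1.1]
grip_width: 0.0383
finger_force: 40.7
```

```bash
python3 -m creep '[[[-0.2,0,-0.03,0.3,0,0,0],[-0.2,0,0,0.1,0,0,0],[-0.2,0,0,0.1,0,0,0],[-0.2,0,0,0,0,0,0]]]' 40; python3 -m creep '[[[-0.2,0,0,0.1,0,0,0],[-0.2,0,0,0,0,0,0]]]' 40
```

```text
clock: 8.75
position: [0.6017, 0.0515, 0.2438]
tool_rot: [3.141, 0.0, 1.571]
force: [-1.3, -0.7, 3.3]
grip_width: 0.0386
finger_force: 41.1
clock: 9.0
position: [0.6018, 0.0514, 0.2429]
tool_rot: [3.141, -0.0, 1.571]
force: [-2.2, -0.4, 5.9]
grip_width: 0.0388
finger_force: 41.5
```

```bash
python3 -m creep '[[[-0.2,0,-0.05,0.05,0,0,0],[0.15,0,0,0,0,0,0],[0.15,0,0,0,0,0,0],[0.15,0,0,-1,0,0,0],[0.15,0,0,-3,0,0,0],[-1,0,0,0,0,0,0],[-1,0,0,0,0,0,0],[-1,0,0,0,0,0,0],[-1,0,0,0,0,0,0]]]' 40
cat > cup.py <<'E'
from h import *
s=bot.observe();f=vision.grab_frame("wrist");T=wristT(s,f);p=wcloud(f,T)
print(s["position"],s["grip_width"])
for n,F,P in(("w",f,p),)+tuple((n,F,cloud(F)) for n,F in((n,vision.grab_frame(n)) for n in("scene","side"))):
    q=P.reshape(-1,3);q=q[(np.hypot(q[:,0]-.601,q[:,1]-.0525)<.035)&(abs(q[:,2]-.0805)<.0105)]
    t=q[q[:,2]>.0755]
    if len(t)<20: print(n,len(t));continue
    c=cv2.minEnclosingCircle(t[:,:2].astype(np.float32)*1000)
    A=np.c_[t[:,:2]-t[:,:2].mean(0),np.ones(len(t))];k=np.linalg.lstsq(A,t[:,2],rcond=None)[0]
    print(n,len(t),c,np.percentile(t[:,2],[5,50,95]).round(4),"tilt",k.round(3))
E
python3 cup.py
```

```text
clock: 10.12
position: [0.6011, 0.0515, 0.2817]
tool_rot: [-3.141, 0.0, 1.571]
force: [0.8, 0.1, 0.4]
grip_width: 0.0001
finger_force: 0.0
[0.60108523 0.0514665  0.28170081] 0.00013693990418045602
w 1791 ((600.9351196289062, 51.95287322998047), 20.497270584106445) [0.0777 0.0794 0.0805] tilt [-0.002 -0.039  0.079]
scene 147 ((598.894287109375, 53.39700698852539), 20.952144622802734) [0.0768 0.0799 0.0816] tilt [ 0.048 -0.022  0.08 ]
side 102 ((601.8272094726562, 55.52832794189453), 19.888824462890625) [0.0775 0.0811 0.0832] tilt [ 0.055 -0.061  0.081]
```

The pad sits in the cup with its top at 79.4 mm and little tilt. I press it down with shut fingers.

```bash
python3 -m creep '[[[-1,0.05,0,1.5,0,0,0],[-1,0,0,1,0,0,0],[-1,0,0,0.3,0,0,0],[-1,0,0,0.1,0,0,0],[-1,0,0,0,0,0,0]]]' 40; python3 -m creep '[[[-1,0,0,0.15,0,0,0],[-1,0,0,0,0,0,0]]]' 40
```

```text
clock: 10.9
position: [0.6013, 0.052, 0.2533]
tool_rot: [3.141, -0.0, 1.571]
force: [-0.3, 0.1, -0.6]
grip_width: 0.0002
finger_force: 0.0
clock: 11.15
position: [0.6014, 0.0519, 0.2527]
tool_rot: [3.14, -0.0, 1.571]
force: [-4.4, -1.0, 13.2]
grip_width: -0.0001
finger_force: 6.8
```

```bash
python3 -m creep '[[[-1,0,0,0.1,0,0,0],[-1,0,0,0,0,0,0],[-1,0,0,-2,0,0,0],[-1,0,0,-3,0,0,0],[0.8,4,-1,0,0,0,-0.122],[0.8,4,-0.5,0,0,0,-0.122],[0.8,4,-0.3,0,0,0,0],[0.8,0,0,0,0,0,0],[0.8,0,0,0,0,0,0]]]' 40; python3 - <<'E'
from h import *
s=bot.observe();print(s["position"],s["tool_rot"]);f=vision.grab_frame("wrist");T=wristT(s,f);p=wcloud(f,T)
H,S,V=cv2.split(cv2.cvtColor(f["image"],cv2.COLOR_BGR2HSV))
m=((H<8)|(H>172))&(S>140)&(abs(p[...,2]-.054)<.005)&(abs(p[...,0]-.57)<.1)&(abs(p[...,1]-.15)<.15)
q=p[m];print("red top",len(q),cv2.minAreaRect(q[:,:2].astype(np.float32)*1000),np.median(q[:,2]))
q=p.reshape(-1,3);t=q[(np.hypot(q[:,0]-.601,q[:,1]-.0525)<.035)&(abs(q[:,2]-.0805)<.0055)]
if len(t)>20:
    A=np.c_[t[:,:2]-t[:,:2].mean(0),np.ones(len(t))];print("pad",len(t),cv2.minEnclosingCircle(t[:,:2].astype(np.float32)*1000),np.percentile(t[:,2],[5,50,95]).round(4),np.linalg.lstsq(A,t[:,2],rcond=None)[0].round(3))
b=(abs(p[...,2]-.008)<.003)&(V<130)&(abs(p[...,0]-.57)<.15)&(p[...,1]>-.02)&(p[...,1]<.3)
n,l,st,c=cv2.connectedComponentsWithStats(b.astype(np.uint8));i=1+np.argmax(st[1:,4]);print("base",st[i],cv2.minAreaRect(p[l==i][:,:2].astype(np.float32)*1000))
cv2.imwrite("pics/w6.png",f["image"])
E
```

```text
clock: 12.28
position: [0.569, 0.1686, 0.3008]
tool_rot: [3.141, 0.001, 1.814]
force: [0.6, -0.3, 0.0]
grip_width: 0.0767
finger_force: 0.0
[0.56901522 0.16862195 0.30082354] [3.14130427e+00 5.19579923e-04 1.81439898e+00]
red top 1897 ((578.7320556640625, 144.21463012695312), (44.62959671020508, 160.220458984375), 13.91903305053711) 0.05536698203975343
pad 50 ((595.9884033203125, 68.90975952148438), 9.371285438537598) [0.0751 0.0768 0.0779] [-0.055  0.233  0.077]
base [ 226   53   29  262 3659] ((553.050537109375, 148.56842041015625), (24.995080947875977, 269.5942077636719), 13.524662971496582)
```

View pics/w6.png

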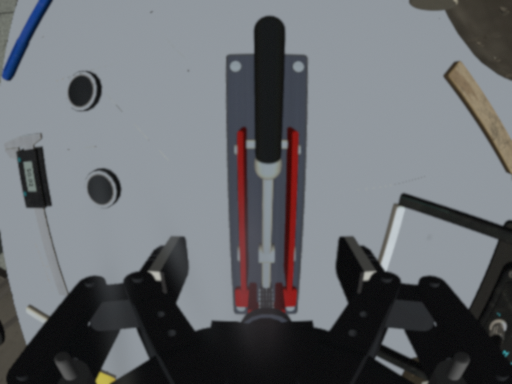

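Wrist view: the jack runs upright in the picture, with its side plates at columns 240 and 293 and the handle grip at (269,90). It is centred between the open fingers. I descend and grip it.

```bash
python3 -m creep '[[[0.8,-0.1,0.3,4,0,0,0],[0.8,0,0,4,0,0,0],[0.8,0,0,2,0,0,0],[0.8,0,0,0.8,0,0,0],[0.8,0,0,0,0,0,0],[-0.3,0,0,0,0,0,0],[-0.3,0,0,0,0,0,0],[-0.3,0,0,0,0,0,0],[-0.3,0,0,0,0,0,0],[-0.3,0,0,0,0,0,0]]]' 60
```

```text
clock: 13.58
position: [0.5724, 0.1691, 0.194]
tool_rot: [3.14, -0.0, 1.815]
force: [-0.9, -0.9, 9.8]
grip_width: 0.0437
finger_force: 62.6
```

```bash
python3 -m creep '[[[-0.3,-0.3,-0.1,-0.05,0,0,0],[-0.3,-0.6,-0.3,0,0,0,0],[-0.3,-1,-0.5,0,0,0,0],[-0.3,-1.2,-0.7,0,0,0,0],[-0.3,-1.2,-0.7,0,0,0,0],[-0.3,-1.2,-0.7,0,0,0,0],[-0.3,-1.2,-0.7,0,0,0,0],[-0.3,-1.2,-0.7,0,0,0,0],[-0.3,-0.8,-0.4,0,0,0,0],[-0.3,-0.4,-0.2,0,0,0,0],[-0.3,0,0,0,0,0,0]]]' 60
cat > chk.py <<'E'
from h import *
import sys
s=bot.observe();print(s["position"],s["tool_rot"][2],s["force"].round(1),s["grip_width"])
for n in("scene","side"):
    f=vision.grab_frame(n);p=cloud(f);H,S,V=cv2.split(cv2.cvtColor(f["image"],cv2.COLOR_BGR2HSV))
    cv2.imwrite(f"pics/{sys.argv[1]}{n}.png",f["image"])
    y=(H>15)&(H<35)&(S>120)&(p[...,2]>.07)&(p[...,2]<.125)&(p[...,0]>.52)&(p[...,0]<.62);q=p[y]
    if len(q):print(n,"lug",len(q),np.median(q,0).round(4),"free edge y",np.percentile(q[:,1],98).round(4),"z there",np.median(q[q[:,1]>np.percentile(q[:,1],85),2]).round(4))
    li=(H>115)&(H<150)&(S>30)&(V>110)&(abs(p[...,2]-.12)<.01);q=p[li];print("lilac",len(q),cv2.minAreaRect(q[:,:2].astype(np.float32)*1000))
    t=p[(V<90)&(abs(p[...,2]-.0795)<.004)&(np.hypot(p[...,0]-.571,p[...,1]+.07)<.04)];print("padtop",len(t),t.mean(0) if len(t) else "",t.min(0) if len(t) else "",t.max(0) if len(t) else "")
    r=p[((H<8)|(H>172))&(S>140)&(p[...,2]<.06)&(p[...,2]>.003)&(abs(p[...,0]-.56)<.12)&(abs(p[...,1]-.03)<.13)]
    print("red",len(r),cv2.minAreaRect(r[:,:2].astype(np.float32)*1000) if len(r) else "")
E
python3 chk.py a; python3 - <<'E'
import cv2,numpy as np
cv2.imwrite("pics/a.png",np.hstack([cv2.resize(cv2.imread("pics/ascene.png")[120:300,180:400],(440,360)),cv2.resize(cv2.imread("pics/aside.png")[110:290,180:360],(360,360))]))
E
```

```text
clock: 14.95
position: [0.5458, 0.0685, 0.1939]
tool_rot: [3.14, -0.0, 1.815]
force: [0.2, 1.7, 6.3]
grip_width: 0.0446
finger_force: 62.5
[0.54575262 0.06851548 0.19393601] 1.8146771557025156 [0.2 1.7 6.3] 0.04458358366870369
scene lug 628 [ 0.5667 -0.0765  0.0986] free edge y -0.0424 z there 0.0979
lilac 2649 ((577.9378051757812, -205.30398559570312), (195.78323364257812, 145.76400756835938), 3.3729794025421143)
padtop 77 [ 0.56950113 -0.04213921  0.0796214 ] [ 0.55203803 -0.10371248  0.07568854] [ 0.58725992 -0.03005691  0.0829337 ]
red 750 ((550.7791748046875, 28.044265747070312), (60.76945877075195, 188.6258544921875), 15.106378555297852)
side lug 117 [ 0.5508 -0.0848  0.0994] free edge y -0.0436 z there 0.0989
lilac 250 ((549.0499267578125, -205.38160705566406), (123.04584503173828, 142.11936950683594), 4.049465656280518)
padtop 0   
red 149 ((552.2645263671875, 34.240211486816406), (47.514957427978516, 181.48907470703125), 10.888574600219727)
```

View pics/a.png

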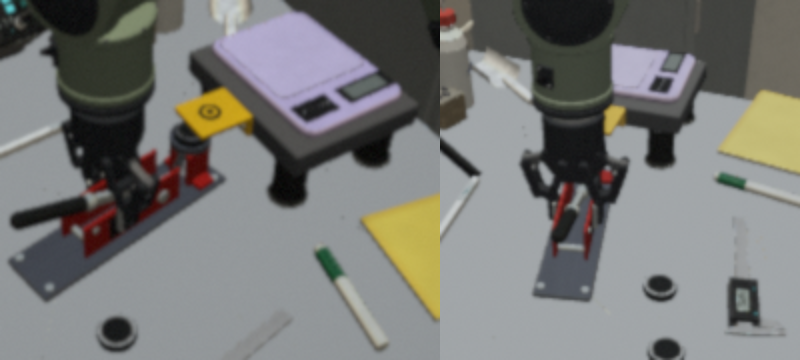

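The jack carries the pad level and is entering under the lug. About 23 mm remains.

```bash
python3 -m creep '[[[-0.3,-0.5,-0.2,0,0,0,0],[-0.3,-0.8,-0.4,0,0,0,0],[-0.3,-0.6,-0.2,0,0,0,0],[-0.3,-0.3,-0.1,0,0,0,0],[-0.3,0,0,0,0,0,0],[-0.3,0,0,0,0,0,0]]]' 60; python3 chk.py b
```

```text
clock: 15.8
position: [0.5423, 0.0454, 0.1939]
tool_rot: [3.14, -0.0, 1.815]
force: [0.1, 5.0, 7.1]
grip_width: 0.0443
finger_force: 62.6
[0.54233216 0.0454495  0.19391872] 1.815231075999821 [0.1 5.  7.1] 0.04432083669341565
scene lug 630 [ 0.5658 -0.0766  0.0987] free edge y -0.0427 z there 0.0983
lilac 2642 ((577.421875, -204.8958740234375), (195.13607788085938, 144.034423828125), 3.486912727355957)
padtop 15 [ 0.55293784 -0.07215688  0.07789087] [ 0.54967403 -0.10472353  0.07563443] [ 0.56923243 -0.05174979  0.08177909]
red 713 ((549.7025146484375, 4.809318542480469), (59.838565826416016, 189.11328125), 13.730835914611816)
side lug 52 [ 0.5477 -0.1027  0.098 ] free edge y -0.0649 z there 0.1003
lilac 246 ((535.3350219726562, -207.6502685546875), (95.887939453125, 143.583251953125), 4.3449320793151855)
padtop 0   
red 143 ((549.041015625, 11.548721313476562), (47.373390197753906, 182.08529663085938), 10.819089889526367)
```

```bash
python3 -m creep '[[[0.8,0,0,0,0,0,0],[0.8,0,0,0,0,0,0],[0.8,0,0,-1,0,0,0],[0.8,0,0,-3,0,0,0],[0.8,0,0,-4,0,0,0],[-1,0,0,-4,0,0,0],[-1,3,0,0,0,0,0],[-1,4,0,0,0,0,0],[-1,2.3,0,0,0,0,0],[-1,0,0,0,0,0,0],[-1,0,0,0,0,0,0]]]' 60
cat > wc.py <<'E'
from h import *
s=bot.observe();f=vision.grab_frame("wrist");T=wristT(s,f);p=wcloud(f,T);print(s["position"],s["grip_width"])
H,S,V=cv2.split(cv2.cvtColor(f["image"],cv2.COLOR_BGR2HSV))
m=((H<8)|(H>172))&(S>140)&(abs(p[...,2]-.054)<.005)&(abs(p[...,0]-.54)<.1)&(abs(p[...,1]-.03)<.15);q=p[m];print("redtop",len(q),cv2.minAreaRect(q[:,:2].astype(np.float32)*1000))
b=(abs(p[...,2]-.008)<.003)&(V<130)&(abs(p[...,0]-.54)<.12)&(abs(p[...,1]-.04)<.2)
n,l,st,c=cv2.connectedComponentsWithStats(b.astype(np.uint8));i=1+np.argmax(st[1:,4]);print("base",cv2.minAreaRect(p[l==i][:,:2].astype(np.float32)*1000))
y=(H>15)&(H<35)&(S>120)&(abs(p[...,2]-.1)<.02);q=p[y];print("lug",len(q),cv2.minAreaRect(q[:,:2].astype(np.float32)*1000) if len(q) else"")
g=(V<60)&(p[...,2]>.06)&(p[...,2]<.105)&(np.hypot(p[...,0]-.52,p[...,1]-.135)<.07);q=p[g];print("grip",len(q),cv2.minAreaRect(q[:,:2].astype(np.float32)*1000),np.percentile(q[:,2],[5,95]))
cv2.imwrite("pics/w7.png",f["image"])
E
python3 wc.py; python3 chk.py c
```

```text
clock: 17.27
position: [0.5196, 0.1346, 0.3135]
tool_rot: [3.141, 0.0, 1.814]
force: [0.2, -0.6, -0.4]
grip_width: 0.0003
finger_force: 0.0
[0.51963866 0.13459743 0.31353929] 0.0003091370631786836
redtop 13 ((547.5437622070312, 102.54595947265625), (3.3858084678649902, 1.3633990287780762), 21.415742874145508)
base ((527.2060546875, 103.20088958740234), (72.64617919921875, 119.76762390136719), 14.031895637512207)
lug 0 
grip 1158 ((516.9715576171875, 144.34054565429688), (17.911544799804688, 47.616310119628906), 14.669817924499512) [0.09232657 0.1044889 ]
[0.51971803 0.13432746 0.31343004] 1.813652311743434 [ 0.4 -0.6 -0.2] -9.636686261299355e-06
scene lug 631 [ 0.5653 -0.077   0.0987] free edge y -0.0428 z there 0.0981
lilac 2647 ((577.0391845703125, -204.85385131835938), (194.76535034179688, 143.5957489013672), 3.827427864074707)
padtop 15 [ 0.5521249  -0.07132191  0.07745176] [ 0.54862445 -0.0860998   0.07552563] [ 0.5551848  -0.05939842  0.07989538]
red 995 ((553.0211791992188, 5.304145812988281), (61.649112701416016, 190.2842254638672), 10.432921409606934)
side lug 35 [ 0.5646 -0.052   0.0997] free edge y -0.0402 z there 0.0967
lilac 277 ((557.8034057617188, -205.12252807617188), (143.7818603515625, 141.905517578125), 2.378080129623413)
padtop 7 [ 0.5782586  -0.05332741  0.07905887] [ 0.57489733 -0.05491946  0.07636793] [ 0.58240688 -0.05146215  0.08304819]
red 203 ((549.6595458984375, 9.423698425292969), (47.638023376464844, 189.48963928222656), 10.976475715637207)
```

View pics/w7.png

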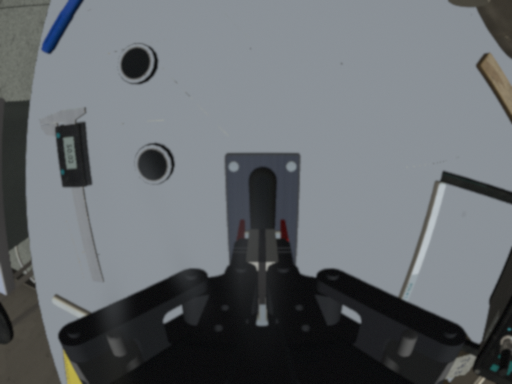

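Wrist view: the shut fingertips hang over the handle grip at (262,235) on the jack's centre line. The base end edge puts the saddle at (0.571, -0.0715), under the mark. First full stroke.

```bash
python3 -m creep '[[[-1,0,0,3,0,0,0],[-1,0,0,1.2,0,0,0],[-1,0.3,0,1.5,0,0,0],[-1,0.3,0,1.5,0,0,0],[-1,0.3,0,1.5,0,0,0],[-1,0.3,0,1.3,0,0,0],[-1,0,0,0.1,0,0,0],[-1,0,0,0,0,0,0]]]' 60;python3 -m creep '[[[-1,0,0,0.1,0,0,0],[-1,0,0,0,0,0,0]]]' 60; python3 chk.py d
```

```text
clock: 18.42
position: [0.5169, 0.1466, 0.2119]
tool_rot: [3.141, 0.001, 1.814]
force: [-0.5, -2.7, 9.9]
grip_width: 0.0002
finger_force: 4.9
clock: 18.68
position: [0.5169, 0.1466, 0.2113]
tool_rot: [3.141, 0.001, 1.814]
force: [-0.6, -2.8, 16.1]
grip_width: 0.0
finger_force: 8.2
[0.51691848 0.14664256 0.21127722] 1.8143610441691171 [-0.6 -2.8 16.1] 4.741066521667276e-05
scene lug 627 [ 0.5655 -0.0766  0.1002] free edge y -0.0426 z there 0.0999
lilac 2670 ((577.4769897460938, -206.06578063964844), (194.6832275390625, 145.83038330078125), 4.078070640563965)
padtop 46 [ 0.55354088 -0.06493829  0.07879112] [ 0.54551546 -0.08695574  0.07555001] [ 0.57545476 -0.04854707  0.08283353]
red 1136 ((550.6492309570312, 4.4817047119140625), (63.2440299987793, 189.11444091796875), 12.4017972946167)
side lug 65 [ 0.5477 -0.0959  0.1004] free edge y -0.0488 z there 0.1004
lilac 243 ((535.6939697265625, -208.40087890625), (97.60275268554688, 142.73504638671875), 4.794476509094238)
padtop 11 [ 0.55216331 -0.06123674  0.07940624] [ 0.54847247 -0.06870326  0.0755781 ] [ 0.55615818 -0.05692821  0.08318904]
red 81 ((528.573486328125, 1.0420150756835938), (20.811046600341797, 177.8597412109375), 17.271211624145508)
```

Stop reached; the lug is just touched, up about 1.5 mm. Second stroke.

```bash
python3 -m creep '[[[-1,-0.4,0,-2.2,0,0,0],[-1,-0.4,0,-2.2,0,0,0],[-1,-0.4,0,-2.1,0,0,0],[-1,0,0,0,0,0,0],[-1,0,0,0,0,0,0],[-1,0,0,0.3,0,0,0],[-1,0.3,0,1.5,0,0,0],[-1,0.3,0,1.5,0,0,0],[-1,0.3,0,1.5,0,0,0],[-1,0.3,0,1.4,0,0,0],[-1,0,0,0.2,0,0,0],[-1,0,0,0,0,0,0]]]' 60;python3 -m creep '[[[-1,0,0,0.1,0,0,0],[-1,0,0,0,0,0,0]]]' 60; python3 chk.py e
```

```text
clock: 20.27
position: [0.5167, 0.1469, 0.2115]
tool_rot: [-3.141, 0.0, 1.815]
force: [-0.6, -1.6, 15.3]
grip_width: -0.0002
finger_force: 7.5
clock: 20.52
position: [0.5167, 0.147, 0.2108]
tool_rot: [3.142, 0.0, 1.815]
force: [-3.0, -2.2, 21.8]
grip_width: -0.0003
finger_force: 10.7
[0.51665582 0.14697247 0.21080325] 1.814828389537888 [-3.  -2.2 21.8] -0.0002516114235353458
scene lug 614 [ 0.5648 -0.0777  0.1078] free edge y -0.0441 z there 0.1087
lilac 2600 ((577.272216796875, -207.24180603027344), (194.35751342773438, 144.39747619628906), 3.6600427627563477)
padtop 15 [ 0.5548294  -0.05918824  0.08205576] [ 0.54673304 -0.07812459  0.07964883] [ 0.56943666 -0.04903004  0.08345731]
red 1154 ((553.7301025390625, 4.997772216796875), (61.18574523925781, 189.2840576171875), 10.933372497558594)
side lug 62 [ 0.5485 -0.1003  0.1069] free edge y -0.0606 z there 0.1096
lilac 233 ((532.22265625, -207.18075561523438), (91.61055755615234, 139.50340270996094), 2.2076079845428467)
padtop 0   
red 84 ((529.2711181640625, -1.539581298828125), (21.412796020507812, 182.0906524658203), 17.631168365478516)
```

The lug is up about 9 mm with the handle at its stop. I hold briefly to check it is steady, check the slab edge height, and then hand in.

```bash
python3 -m creep '[[[-1,0,0,0,0,0,0],[-1,0,0,0,0,0,0],[-1,0,0,0,0,0,0],[-1,0,0,0,0,0,0]]]' 60; python3 chk.py f | grep -E "lug|\["; python3 - <<'E'
from h import *
import pickle
s0,fs=pickle.load(open("f0.pkl","rb"))
for f in(fs["scene"],vision.grab_frame("scene")):
    p=cloud(f);H,S,V=cv2.split(cv2.cvtColor(f["image"],cv2.COLOR_BGR2HSV))
    q=p[(H>115)&(H<150)&(S>30)&(V>110)&(abs(p[...,2]-.12)<.012)];A=np.c_[q[:,0]-.578,q[:,1]+.205,np.ones(len(q))]
    k=np.linalg.lstsq(A,q[:,2],rcond=None)[0];print(k.round(4),"z at slab edge",k[2]+k[1]*.09,"near feet",k[2]+k[1]*.065)
E
```

```text
clock: 21.12
position: [0.5167, 0.1469, 0.2108]
tool_rot: [3.142, 0.0, 1.815]
force: [-2.1, -2.8, 20.9]
grip_width: -0.0003
finger_force: 10.5
[0.51665134 0.14691903 0.21083537] 1.814761623362727 [-2.1 -2.8 20.9] -0.0002877326467521574
scene lug 608 [ 0.5641 -0.0777  0.1078] free edge y -0.044 z there 0.1083
padtop 18 [ 0.55452123 -0.0628095   0.08201942] [ 0.54840626 -0.10526576  0.07938999] [ 0.56709061 -0.04755667  0.08349525]
side lug 61 [ 0.5478 -0.0995  0.1075] free edge y -0.0596 z there 0.1084
[ 0.0126 -0.005   0.1144] z at slab edge 0.11393471853022723 near feet 0.11405968373896548
[0.0105 0.0373 0.1179] z at slab edge 0.12130823796990481 near feet 0.12037476732637958
```

The reading is steady: the lug is up about 9 mm, the slab is tilted about 0.042 rad, and the edge over the near feet is up about 6 mm.

```bash
python3 -c "from workcell import bot;print(bot.job_done())"
```

```text
the job is handed in; nothing more can be done
None
```

I handed the job in with the pad seated in the jack's cup and the saddle under the marked lug. Two full strokes raised the lug about 9 mm and the slab edge about 6 mm above both near feet by camera depth, and the handle is still held at its stop.

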